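# Release the hood of the bench tungsten grinder with a centre punch

## Robot

A 6-joint arm with a two-finger parallel gripper is mounted at the origin on the work surface; the furniture and walls round the work are solid. World frame = base frame: x ahead of the robot, y to its left, z up, the work surface at z = 0. Lengths are in m, angles in degrees, forces in N, time in s.
With the tool pointing down it reaches from about 0.375 to 0.975 m from the base axis. Payload 3.8 kg.
Tool frame: the origin (TCP) lies midway between the tips of the shut fingers; the grasp point (between the pads) lies 19 mm behind it; z points along the fingers, y is the direction in which the jaws open and shut (so a half turn about z gives the same grasp; the last joint's range is limited). The gripper opens to 88 mm and grips with 3 to 60 N. Pads are 18 mm wide; open, the fingers measure 123 mm over their backs; the gripper's body (75 mm by 187 mm) begins 45 mm behind the grasp point.
Start: joints at [-2.114, 15.12, 91.902, -0, 72.978, -2.114], TCP at [0.675, -0, 0.239] pointing down, gripper open.
Joint ranges: [-150.88, 150.88], [-54.13, 125.18], [17.81, 147.31], [-75.09, 255.09], [0, 152.58], [-146.25, 146.25]. Speed limits (degrees/s): [147.25, 147.25, 180, 180, 180, 180].

## Interface

Orientations are given as [roll, pitch, yaw] about the fixed x, y, z axes, in that order (R = Rz(yaw) Ry(pitch) Rx(roll)).
In Python, from cell import robot gives the robot as it stands. The module is installed in compiled form; this text tells all that it offers. Calls block until the motion is done:
- robot.move_pose(position, orientation): joint-space move of the TCP to a pose.
- robot.move_linear(position, v=0.15, rot=None, threshold=None): straight line of the TCP; rot=None keeps the orientation; v is the mean speed in m/s. With threshold (N) it stops when the force on the tool has changed by that much, and returns True; else False.
- robot.move_joints(angles): joint-space move.
- robot.grip(opening, strength=None): finger opening in m; strength is the grip in N (None keeps the last); returns when the fingers have stopped.
- robot.wait(seconds).
- robot.inverse_kinematics(position, orientation): joint angles nearest the present ones, or None.
- robot.get_state(): the state.
- robot.get_image(name): name is "scene" or "top"; returns the picture (400x640x3 uint8, blue, green, red); there is no depth.
- robot.calibration(name): a dict with "fx", "fy", "cx", "cy" (pixels), "D" ([k1, k2, p1, p2, k3] as OpenCV has them; the pictures are not rectified), "cam_to_world" (4x4, takes a point from camera to world coordinates). Camera axes: x right, y up, looking along -z (the intrinsics and any distortion apply to the point x, -y, -z); pixel columns grow to the right and rows downward; lengths in m; the calibration is good to about 2 mm. A picture is of the moment at which its call begins. calibration takes no time and is no camera call.
A pose or a line that the arm cannot do raises robot.MotionError and nothing moves.
- robot.close_job(): hands the job in, once; it reports no verdict.
The state is a dict: "clock": time; "joint_pos": joint angles; "dq": joint speeds; "effort": joint torques, N m; "position": TCP position; "tool_rot": TCP orientation; "force": force on the tool from outside, world axes, zero at the start; "moment": the same for the moment, N m; "finger_gap": finger opening in m.
Only numpy, scipy, OpenCV 4.12 (cv2) and the standard library are available. Lean on these libraries where they do the work, as an engineer would, in place of code of your own. Each camera call takes 0.05 s, during which the arm holds its last target.

## Task

The bench grinder for tungsten electrodes is unplugged and its wheel is to be changed, but its hood is held shut by a hidden catch. Push the steel centre punch through the narrow upright slot in the front of the housing to press the catch until the hood springs ajar, lay the punch back down on the table, and swing the hood up by its handle as far as it goes. Do not knock over or shove aside the ceramic cup, the red electrode box or the jar beside the grinder.

Things in the scene. Friction and masses are not known exactly. Their poses are not given: they have to be found in the camera images.
- punch: steel centre punch lying flat on the table, the only loose steel rod, 118 mm long, to be treated as an 11 x 11 mm square rod over its whole length. Origin: middle of its underside (the rod's centre line is 5.5 mm above it). Its y axis runs along its length (one end each way at 59 mm); either end may go through the slot. 70 g
- grinder: bench grinder, bolted down: grey wheel housing 100 mm deep (x), 96 wide (y), 88 high without its hood; finned motor, radius 37 mm, at its right (-y), reaching to y = -134 mm; base plate 8 mm thick, x -62 to 62, y -142 to 58 mm. Origin: on the table under the housing's middle; x points from the front (slot, round electrode guide) to the rear, z up. Handle included it is 157 mm high
- slot (a point): centre of the upright slot in the housing's front face, 58 mm above the table, 25 mm left (+y) of the housing's middle; 16 mm wide, 26 high, through a 4 mm wall; a steel rim round it (20 x 30 mm inside) stands out 2 mm. Axes as the grinder's: the punch goes in level, along +x. The round electrode guide beside it stands out 16 mm at y = -14 mm
- catch: hidden catch behind the slot: a sprung slide whose flat tab (14 mm wide, 26 high, centred behind the slot) has its front face 12 mm behind the housing's outer face. Origin: centre of that face; it moves along the grinder's +x by 10 mm at most and frees the hood after about 6.5 mm. Pushing takes 3.5 N at first, 7 N at the end of its travel; it springs back
- hood (a joint): sheet-metal hood on the housing, hinged along its rear top edge; rad, 0 shut, growing as it opens up and to the rear, stop at 1.45 (about upright). Held shut by the catch; once freed, a sprung plunger throws it ajar to about 0.3 by itself. From there it stays where it is left (stiff hinge: about 3 N at the handle)
- hood_grip (a point): middle of the hood's handle: a round bar 10 mm in diameter, free over 60 mm along the grinder's y, 40 mm above the hood's top face; with the hood shut it is 152 mm above the table and 30 mm in front of the housing's middle. It moves with the hood
- hood_hinge (a point): point on the hood's hinge axis (which runs along the grinder's y), 48 mm behind the housing's middle and 88 mm above the table
- gas_cup: pink ceramic gas cup standing on the table left of the grinder, 19 mm in diameter, 47 mm high; origin at the centre of its underside, z up
- electrode_box: flat red box of electrodes, 107 x 44 x 16 mm, lying in front of the grinder's motor; origin at the centre of its underside, x along its length
- paste_jar: round jar with a lid, 60 mm in diameter, 68 mm high, standing behind the grinder; origin at the centre of its underside
There are look-alikes about, which are no part of the job. There is more than one size of the grinder; the job needs the larger.

How it is judged:
By the outcome, as a careful person would: the job done as asked, in the order asked, and still so for the second after the job is handed in, with the robot touching nothing.
It also fails if it takes over 72 s, if anything falls off the work surface, if the arm or the gripper's body presses on something with over 40 N, if the wrist force passes 120 N, or if a joint passes its speed limit or range.

## Working session

There is one attempt and no reset: what is moved stays moved. The work goes in short steps, each a Python script; the robot and the scene stay as the last script left them, time stands still between calls to the robot, and variables do not carry over. Pictures are saved under pics/ and viewed, and the job is handed in when it is done.

```bash
mkdir -p pics; ls; python3 - <<'E'
from cell import robot
import cv2
for n in("scene","top"):
    cv2.imwrite(f"pics/{n}0.png",robot.get_image(n)); c=robot.calibration(n); print(n,c)
print(robot.get_state())
E
```

```text
pics
scene {'fx': 493.59289330823464, 'fy': 493.59289330823464, 'cx': 323.3994003144082, 'cy': 195.55330291608144, 'D': array([-0.01469431,  0.        ,  0.        ,  0.        ,  0.        ]), 'cam_to_world': array([[ 0.65116228,  0.42541601, -0.62849733, -0.34086029],
       [-0.75891203,  0.37191014, -0.53454222, -0.8653859 ],
       [ 0.00634171,  0.82504792,  0.56502719,  0.82398602],
       [ 0.        ,  0.        ,  0.        ,  1.        ]])}
top {'fx': 501.5105599040941, 'fy': 501.5105599040941, 'cx': 316.8441356509773, 'cy': 198.68442714249662, 'D': array([0.02518599, 0.        , 0.        , 0.        , 0.        ]), 'cam_to_world': array([[ 0.02445422,  0.99845524, -0.0498911 ,  0.37386687],
       [-0.9995731 ,  0.0236225 , -0.01719275, -0.18931939],
       [-0.01598764,  0.05029024,  0.99860667,  1.44343921],
       [ 0.        ,  0.        ,  0.        ,  1.        ]])}
{'clock': 0.1, 'joint_pos': array([-2.11415564e+00,  1.51641643e+01,  9.19714355e+01,  1.67975115e-03,
        7.29787011e+01, -2.11438187e+00]), 'dq': array([ 0.05818654, -0.11780283, -0.2308479 ,  0.01020762, -0.14412631,
        0.08660055]), 'effort': array([ 2.09863060e-04, -5.03614998e+01, -3.58072400e+01,  7.29403482e-02,
        2.32994242e-02, -8.27531630e-05]), 'position': array([6.74367160e-01, 3.17485577e-05, 2.37539286e-01]), 'tool_rot': array([-1.79885836e+02, -5.82116975e-03,  8.99997271e+01]), 'force': array([-0.74540155, -0.01743362, -0.03619583]), 'moment': array([ 0.00797295, -0.0027606 , -0.01335184]), 'finger_gap': 0.08831950469411133}
```

View pics/scene0.png

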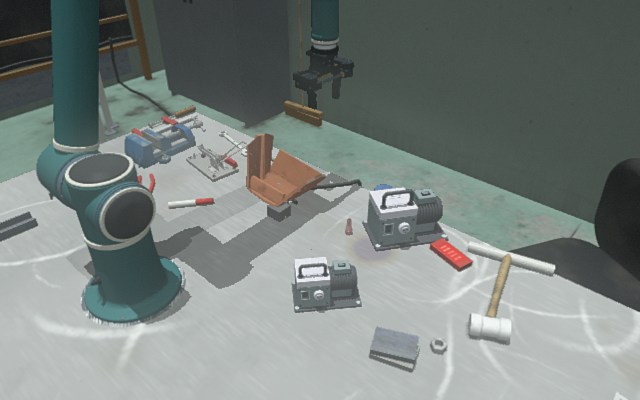

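View pics/top0.png

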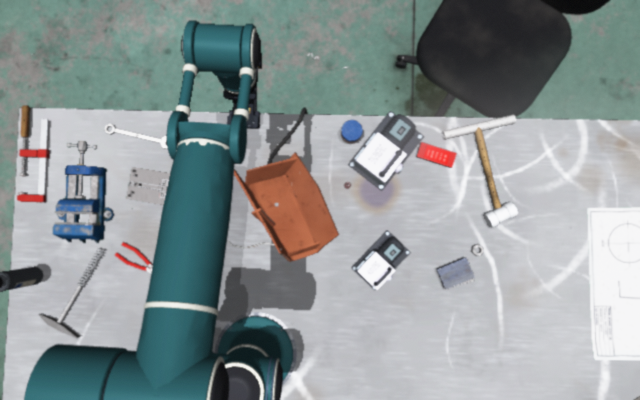

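```bash
cat > h.py <<'E'
import numpy as np,cv2
from cell import robot
def rays(n,uv):
    c=robot.calibration(n);K=np.array([[c['fx'],0,c['cx']],[0,c['fy'],c['cy']],[0,0,1]])
    p=cv2.undistortPoints(np.array(uv,float).reshape(-1,1,2),K,c['D'])[:,0]
    T=c['cam_to_world'];d=np.c_[p[:,0],-p[:,1],-np.ones(len(p))]@T[:3,:3].T
    return T[:3,3],d
def plane(n,uv,z):
    o,d=rays(n,uv);return o+d*((z-o[2])/d[:,2])[:,None]
def proj(n,P):
    c=robot.calibration(n);K=np.array([[c['fx'],0,c['cx']],[0,c['fy'],c['cy']],[0,0,1]])
    T=c['cam_to_world'];q=(np.atleast_2d(P)-T[:3,3])@T[:3,:3]; q=q*[1,-1,-1]
    return cv2.projectPoints(q,np.zeros(3),np.zeros(3),K,c['D'])[0][:,0]
def crop(n,f,x0,y0,x1,y1,s,out):
    im=cv2.imread(f)[y0:y1,x0:x1]; cv2.imwrite(out,cv2.resize(im,None,fx=s,fy=s,interpolation=cv2.INTER_CUBIC))
E
python3 - <<'E'
from h import *
crop('top','pics/top0.png',230,100,350,200,6,'pics/c1.png')
crop('top','pics/top0.png',335,100,465,200,6,'pics/c2.png')
crop('scene','pics/scene0.png',230,120,390,240,5,'pics/c3.png')
crop('scene','pics/scene0.png',330,170,490,280,5,'pics/c4.png')
print(plane('top',[(387,150),(380,262),(347,185),(305,115),(305,155),(0,399),(639,0)],0).round(3))
E
```

```text
[[ 0.591 -0.364  0.   ]
 [ 0.269 -0.349  0.   ]
 [ 0.488 -0.25   0.   ]
 [ 0.689 -0.124  0.   ]
 [ 0.572 -0.127  0.   ]
 [-0.14   0.714  0.   ]
 [ 1.039 -1.075  0.   ]]
```

View pics/c1.png

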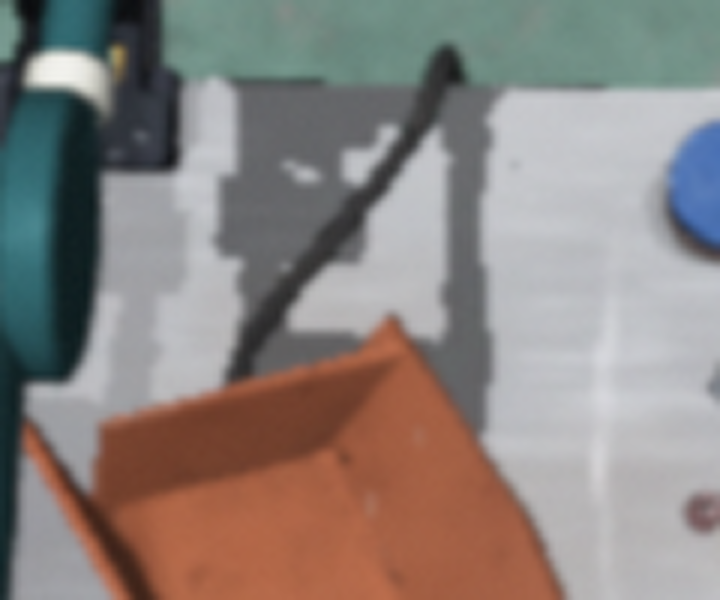

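View pics/c2.png

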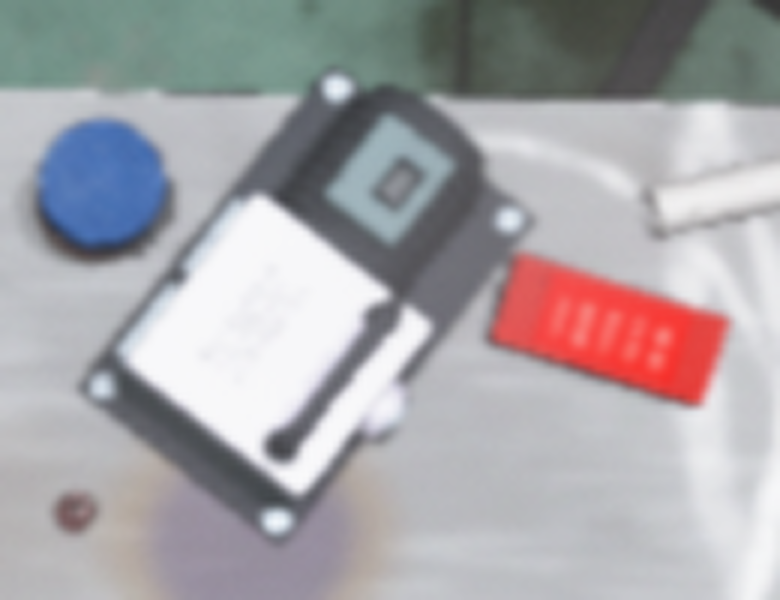

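View pics/c3.png

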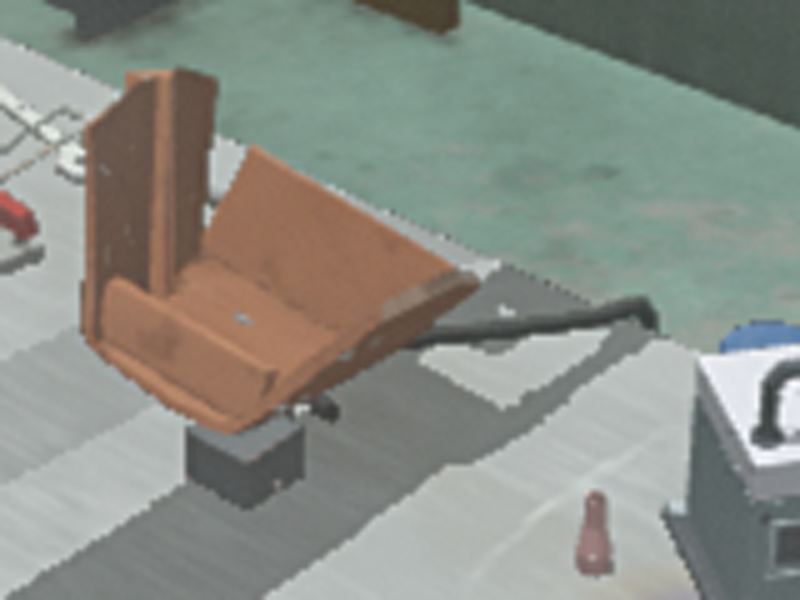

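View pics/c4.png

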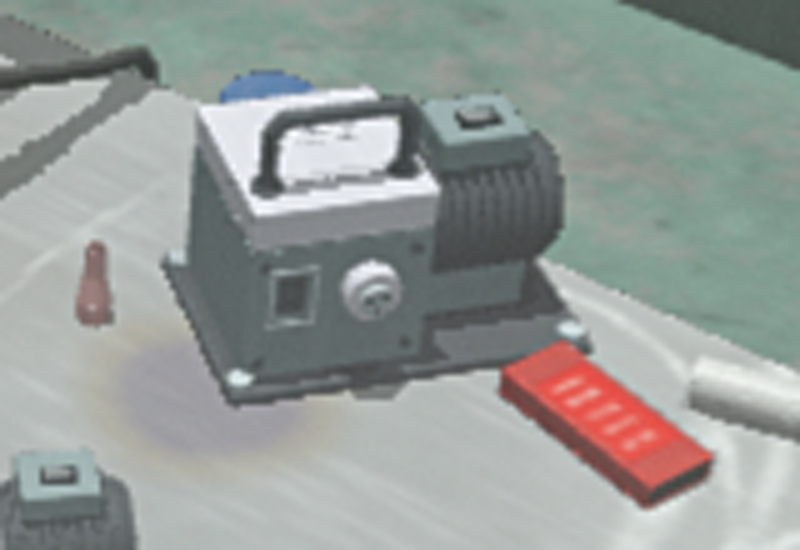

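```bash
python3 - <<'E'
from h import *
robot.move_joints([-70,5,92,0,80,-2])
print(robot.get_state()['clock'],robot.get_state()['position'])
for n in("scene","top"):
    cv2.imwrite(f"pics/{n}1.png",robot.get_image(n))
E
```

```text
2.6917 [ 0.23774494 -0.57767815  0.35136983]
```

View pics/top1.png

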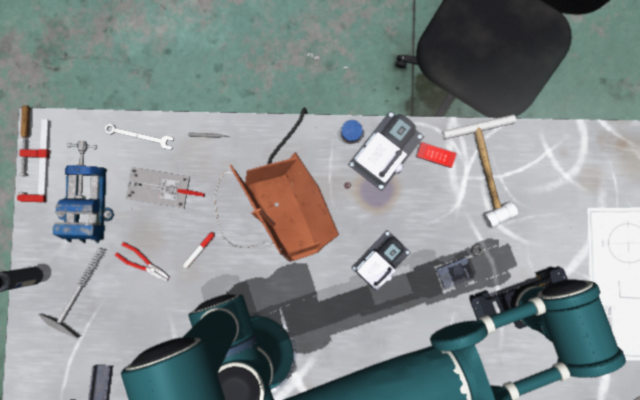

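View pics/scene1.png

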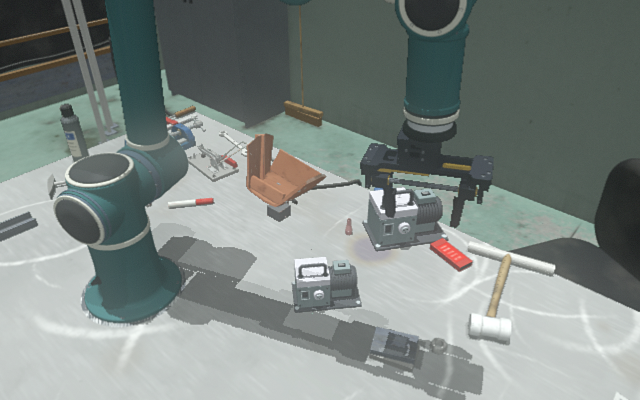

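```bash
python3 - <<'E'
from h import *
crop('top','pics/top1.png',170,110,270,185,8,'pics/c5.png')
print(proj('scene',plane('top',[(189,134),(228,135)],0.0055)))
print(plane('top',[(189,134),(228,135)],0.0055).round(3))
crop('scene','pics/scene0.png',130,90,290,200,5,'pics/c6.png')
E
```

```text
[[265.50849206 154.91940505]
 [289.97400734 166.50990668]]
[[0.624 0.21  0.006]
 [0.624 0.097 0.006]]
```

View pics/c5.png

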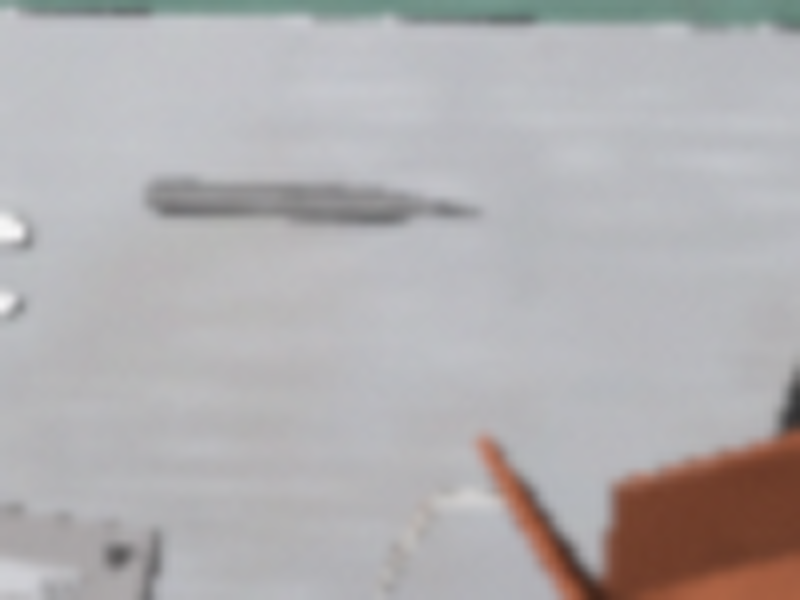

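View pics/c6.png

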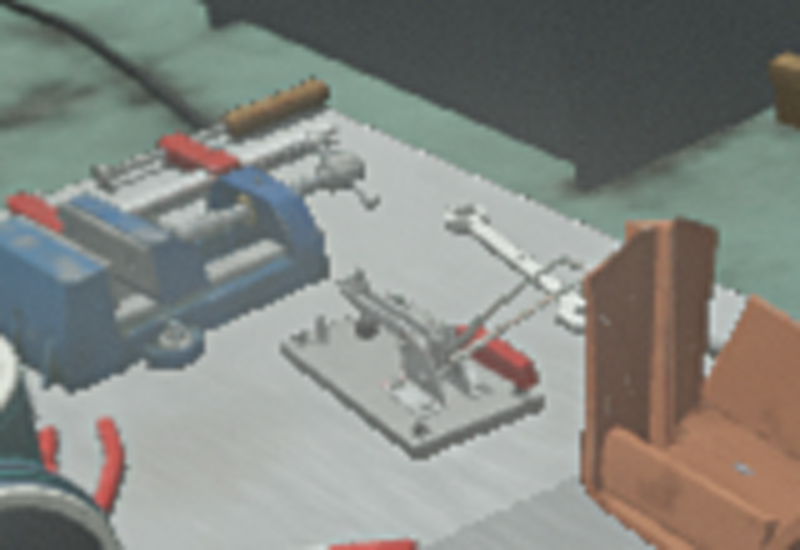

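```bash
python3 - <<'E'
from h import *
from scipy.optimize import least_squares
im=cv2.imread('pics/top1.png').astype(int)
# punch mask: darker than table, in ROI
g=cv2.cvtColor(im.astype(np.uint8),cv2.COLOR_BGR2GRAY)
roi=np.zeros_like(g);roi[128:142,183:236]=1
m=((g<150)&(roi>0)).astype(np.uint8)
ys,xs=np.nonzero(m);print(len(xs),xs.min(),xs.max(),ys.min(),ys.max())
P=plane('top',np.c_[xs,ys],0.0055)[:,:2];c=P.mean(0);w,v=np.linalg.eigh(np.cov(P.T));a=v[:,1];s=(P-c)@a
print('dir',a,'yaw',np.degrees(np.arctan2(a[1],a[0])),s.min(),s.max());print('ends',c+a*s.min(),c+a*s.max(),'width',np.ptp((P-c)@v[:,0]))
# grinder corners
def cc(p):return np.array(p)/6+[335,100]-0.4
loc=np.array([[-.062,.058],[.062,.058],[.062,-.142],[-.062,-.142]])
uv=cc([(280,543),(82,388),(330,68),(533,222)])
W=plane('top',uv,.008)[:,:2];print(W.round(4),np.linalg.norm(W-np.roll(W,-1,0),axis=1))
f=lambda q:(q[:2]+loc@np.array([[np.cos(q[2]),np.sin(q[2])],[-np.sin(q[2]),np.cos(q[2])]])-W).ravel()
r=least_squares(f,[.6,-.35,.9]);print('grinder',r.x,np.degrees(r.x[2]),r.fun.round(4))
def G(p,q=r.x):
    c,s=np.cos(q[2]),np.sin(q[2]);p=np.atleast_2d(p);return np.c_[q[0]+c*p[:,0]-s*p[:,1],q[1]+s*p[:,0]+c*p[:,1],p[:,2]]
pts=G([[-.052,.025,.058],[-.066,-.014,.058],[-.03,.03,.152],[-.03,-.03,.152],[-.03,0,.152],[-.062,.058,.008],[-.05,.048,.112],[-.05,-.048,.112]])
print(pts.round(4))
for n in('top','scene'):
    uvp=proj(n,pts);I=cv2.imread(f'pics/{n}0.png')
    x0,y0=(335,95) if n=='top' else (340,170)
    C=cv2.resize(I[y0:y0+100,x0:x0+130],None,fx=6,fy=6,interpolation=cv2.INTER_CUBIC)
    for u in uvp:cv2.drawMarker(C,tuple(np.int32((u-[x0,y0]+.5)*6)),(0,255,0),0,14,1)
    cv2.imwrite(f'pics/v_{n}.png',C)
E
```

```text
135 189 228 133 137
dir [0.02100205 0.99977943] yaw 88.79658253454083 -0.06270745521872502 0.05071894836120783
ends [0.62136356 0.09697296] [0.62374575 0.21037434] width 0.012280887610998999
[[ 0.4745 -0.3483]
 [ 0.5467 -0.2524]
 [ 0.7036 -0.368 ]
 [ 0.6312 -0.4661]] [0.12000351 0.19489211 0.12194761 0.19597996]
grinder [ 0.55531153 -0.33363798  0.93083011] 53.33263660866225 [-0.0028 -0.0004 -0.0009  0.0032  0.0026 -0.0007  0.001  -0.0021]
[[ 0.5042 -0.3604  0.058 ]
 [ 0.5271 -0.3949  0.058 ]
 [ 0.5133 -0.3398  0.152 ]
 [ 0.5615 -0.3756  0.152 ]
 [ 0.5374 -0.3577  0.152 ]
 [ 0.4718 -0.3487  0.008 ]
 [ 0.487  -0.3451  0.112 ]
 [ 0.564  -0.4024  0.112 ]]
```

View pics/v_top.png

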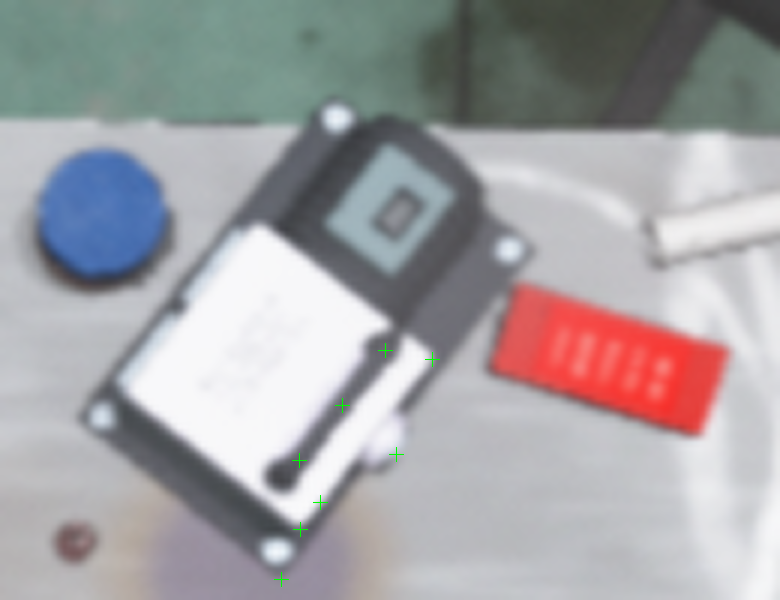

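View pics/v_scene.png

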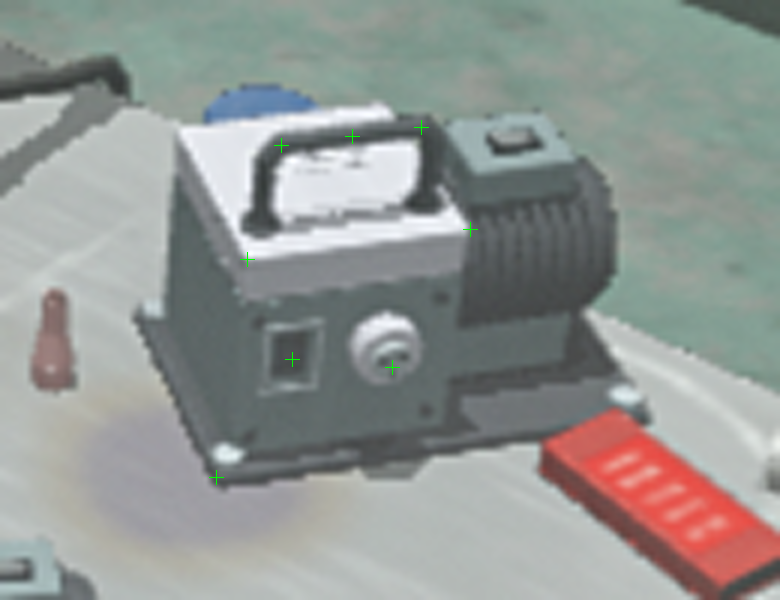

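```bash
python3 - <<'E'
from h import *
q=[0.55531153,-0.33363798,0.93083011]
u=np.array([np.cos(q[2]),np.sin(q[2]),0]);
face=np.array([0.5042,-0.3604,0])+0.002*u  # approx outer face
for psi in(-91.2,88.8):
    print(psi,[None if j is None else np.round(j,1) for j in (robot.inverse_kinematics([.6236,.188,.002],[180,0,psi]),robot.inverse_kinematics([.6236,.188,.15],[180,0,psi]))])
    for d in(.076,.16): print(d,robot.inverse_kinematics(list(face-u*d+[0,0,.054]),[180,0,psi+144.5]))
E
```

```text
-91.2 [None, None]
0.076 [-4.46718675e+01  1.93780218e+01  1.07451486e+02 -2.54444375e-14
  5.31704920e+01 -7.97186755e+00]
0.16 [-5.21662306e+01  2.06781717e+01  1.05649016e+02 -2.54444375e-14
  5.36728125e+01 -1.54662306e+01]
88.8 [array([ 14.6,  25.8, 104.9,  -0. ,  49.3,  15.8]), array([ 14.6,  16.4, 100. ,  -0. ,  63.6,  15.8])]
0.076 None
0.16 None
```

```bash
python3 - <<'E'
from h import *
def tri(a,b):
    o1,d1=rays('top',[a]);o2,d2=rays('scene',[b]);d1,d2=d1[0],d2[0]
    A=np.c_[d1,-d2];t=np.linalg.lstsq(A,o2-o1,rcond=None)[0];p,r=o1+t[0]*d1,o2+t[1]*d2
    return ((p+r)/2).round(3),np.linalg.norm(p-r).round(4)
for b in[(273,134),(265,134),(256,134),(247,146)]: print(b,tri((230.5,165),b))
for h in(0,.05,.1,.15,.2):
    print(h,plane('top',[(230.5,165),(258,215),(296,153),(247,172)],h)[:,:2].round(3).tolist(), proj('scene',plane('top',[(230.5,165)],h)))
crop('','pics/top1.png',215,140,345,265,6,'pics/c7.png')
E
```

```text
(273, 134) (array([0.518, 0.054, 0.178]), np.float64(0.0002))
(265, 134) (array([0.509, 0.062, 0.179]), np.float64(0.0223))
(256, 134) (array([0.5 , 0.07, 0.18]), np.float64(0.0475))
(247, 146) (array([0.494, 0.086, 0.139]), np.float64(0.0741))
0 [[0.538, 0.088], [0.395, 0.004], [0.577, -0.101], [0.519, 0.04]] [[272.7743703  179.86731284]]
0.05 [[0.532, 0.078], [0.394, -0.003], [0.57, -0.104], [0.514, 0.032]] [[272.81614706 167.80323571]]
0.1 [[0.526, 0.069], [0.393, -0.009], [0.563, -0.107], [0.508, 0.024]] [[272.86100221 155.12729014]]
0.15 [[0.521, 0.059], [0.393, -0.016], [0.556, -0.11], [0.503, 0.016]] [[272.90925065 141.79251362]]
0.2 [[0.515, 0.05], [0.392, -0.023], [0.549, -0.113], [0.498, 0.008]] [[272.96124883 127.74710361]]
```

View pics/c7.png

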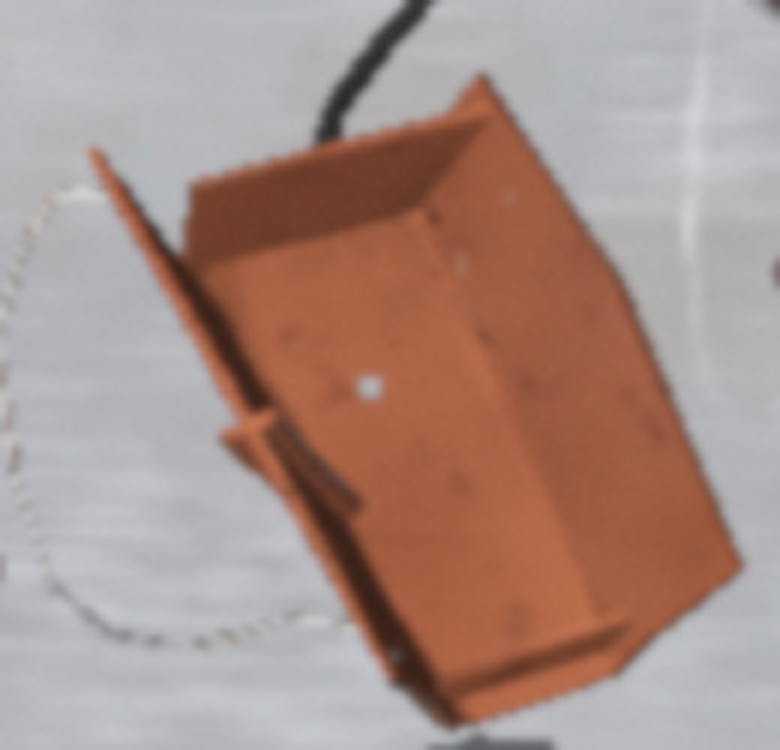

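```bash
python3 - <<'E'
from h import *
robot.move_pose([.622,.126,.20],[180,0,88.8])
robot.move_linear([.622,.126,.03],v=.15)
cv2.imwrite('pics/top2.png',robot.get_image('top'))
r=robot.move_linear([.622,.126,.003],v=.04,threshold=8)
s=robot.get_state();print(r,s['clock'],s['position'],s['force'])
robot.grip(0.0,50)
s=robot.get_state();print(s['clock'],s['finger_gap'],s['position'],s['force'])
robot.move_linear([.622,.126,.25],v=.25)
s=robot.get_state();print(s['clock'],s['finger_gap'],s['position'],s['force'],s['moment'])
for n in("scene","top"):cv2.imwrite(f"pics/{n}3.png",robot.get_image(n))
E
```

```text
False 7.8167 [0.62209607 0.12602494 0.00297307] [-0.40665547  0.06809117  0.56750896]
8.975 0.009997530884145456 [0.62197479 0.12599049 0.00298089] [-0.02749206  0.22018689  0.22203113]
10.1167 0.010052942845926192 [0.62088228 0.12580438 0.24802561] [-0.72960229  0.55078466 -1.93520229] [ 0.01145569 -0.02311829 -0.06421552]
```

View pics/scene3.png

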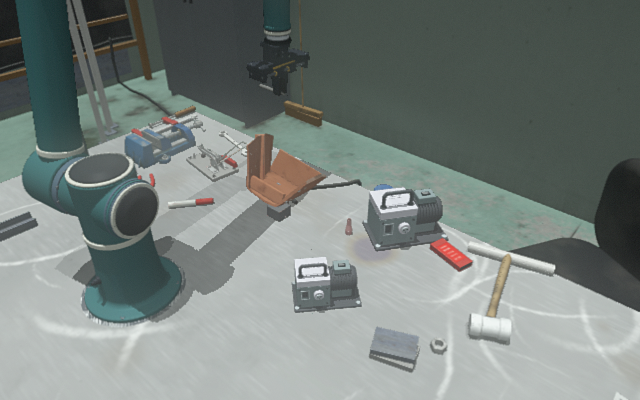

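View pics/top3.png

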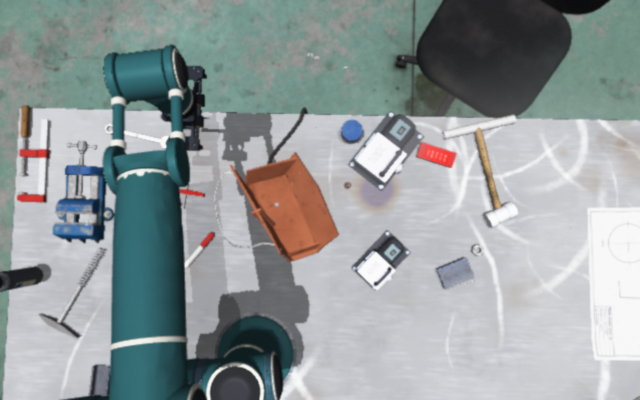

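```bash
cat >> h.py <<'E'
q=[0.55531153,-0.33363798,0.93083011]; U=np.array([np.cos(q[2]),np.sin(q[2]),0]); V=np.array([-U[1],U[0],0])
def G(x,y,z): return np.array([q[0],q[1],0])+U*x+V*y+[0,0,z]
YAW=np.degrees(q[2])
E
python3 - <<'E'
from h import *
p=G(-.05-.116,.025,.0555)
robot.move_pose(p+[0,0,.2],[180,0,YAW])
robot.move_linear(p,v=.2)
s=robot.get_state();print(s['clock'],s['finger_gap'],s['position']-p,s['tool_rot']-[180,0,YAW])
for n in("scene","top"):cv2.imwrite(f"pics/{n}4.png",robot.get_image(n))
crop('','pics/scene4.png',330,160,460,260,6,'pics/c8.png')
crop('','pics/top4.png',335,100,465,220,6,'pics/c9.png')
E
```

```text
13.5417 0.010021445030790941 [ 0.0009149  -0.00084451  0.00140344] [-0.13923222  0.02828575  0.00901769]
```

View pics/c8.png

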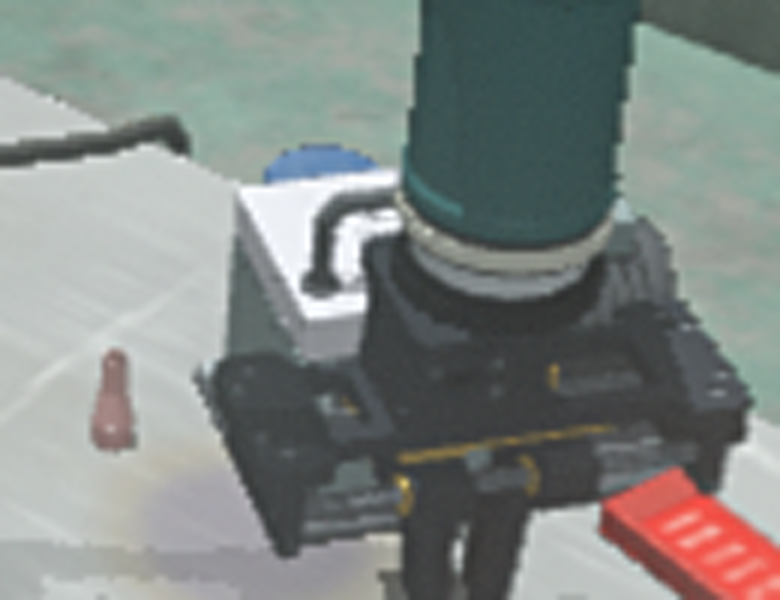

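View pics/c9.png

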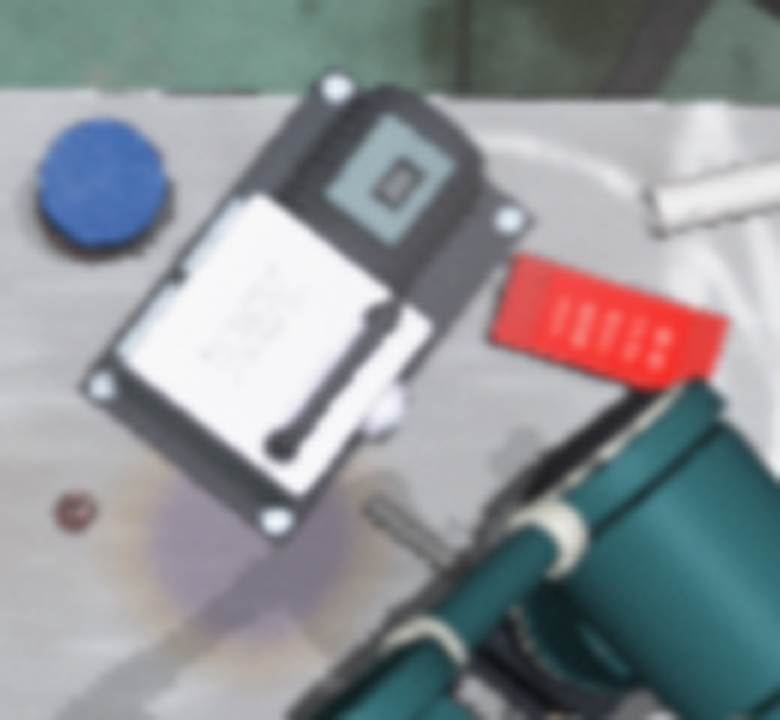

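```bash
python3 - <<'E'
from h import *
s=robot.get_state();print(s['clock'],(s['position']-G(-.166,.025,.0555)).round(4),s['force'].round(2))
def loc(P): d=P[:2]-np.array(q[:2]);return d@U[:2],d@V[:2]
def cc(p):return np.array(p)/6+[335,100]-.42
for nm,p,z in[('tip corner a',(378,495),.058+.0055),('tip corner b',(364,512),.058),('edge up',(462,553),.063),('edge low',(437,563),.058),('guide left',(366,408),.062),('guide right',(406,410),.062),('handleA',(380,310),.117),('handleB',(281,450),.117),('hoodcornF',(300,496),.112),('hoodcornR',(434,323),.112),('hoodcornL',(120,355),.112)]:
    print(nm,np.round(loc(plane('top',[cc(p)],z)[0]),4))
I=cv2.imread('pics/top4.png')[175:200,390:420];cv2.imwrite('pics/c10.png',cv2.resize(I,None,fx=24,fy=24,interpolation=cv2.INTER_NEAREST))
E
```

```text
13.6417 [ 0.0011 -0.0011  0.0019] [ 0.49 -0.4  -0.12]
tip corner a [-0.0792  0.0178]
tip corner b [-0.0792  0.0271]
edge up [-0.1256  0.0152]
edge low [-0.1199  0.0251]
guide left [-0.0504 -0.0108]
guide right [-0.0654 -0.0214]
handleA [-0.0264 -0.0394]
handleB [-0.03    0.0365]
hoodcornF [-0.0493  0.0468]
hoodcornR [-0.0489 -0.0505]
hoodcornL [0.052  0.0462]
```

View pics/c10.png

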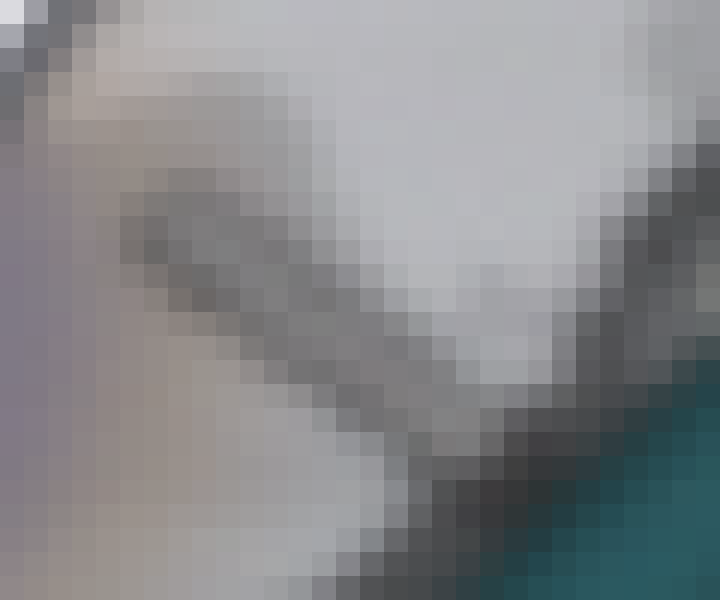

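```bash
python3 - <<'E'
from h import *
from scipy.ndimage import map_coordinates
a=cv2.imread('pics/top4.png').astype(float).mean(2);b=cv2.imread('pics/top1.png').astype(float).mean(2)
d=a-b
t=np.arange(-.014,.0141,.002)
for x in(-.082,-.086,-.09,-.095,-.1,-.105,-.11,-.115):
    uv=proj('top',np.array([G(x,.025+k,.0635) for k in t]))
    pr=map_coordinates(d,[uv[:,1],uv[:,0]],order=1)
    print(x,pr.round(0).astype(int))
print((t+.025).round(3))
uv=proj('top',np.array([G(x,.0225,.0635) for x in np.arange(-.1,-.07,.002)]));print(map_coordinates(d,[uv[:,1],uv[:,0]],order=1).round(0))
E
```

```text
-0.082 [-22 -26 -33 -43 -50 -47 -48 -53 -55 -46 -33 -23 -22 -22 -22]
-0.086 [-24 -28 -35 -45 -50 -47 -46 -55 -58 -53 -38 -26 -22 -22 -22]
-0.09 [-21 -27 -39 -50 -52 -48 -49 -56 -61 -50 -36 -26 -23 -23 -23]
-0.095 [-13 -23 -36 -49 -56 -53 -50 -56 -59 -49 -36 -26 -25 -24 -23]
-0.1 [ -5 -18 -34 -50 -60 -57 -56 -61 -63 -57 -41 -30 -25 -23 -24]
-0.105 [ -2 -14 -30 -49 -59 -61 -65 -74 -72 -57 -38 -28 -25 -24 -24]
-0.11 [ -7 -19 -37 -57 -68 -70 -74 -80 -76 -62 -39 -28 -24 -24 -24]
-0.115 [-22 -29 -44 -61 -69 -70 -71 -74 -69 -54 -35 -29 -26 -26 -25]
[0.011 0.013 0.015 0.017 0.019 0.021 0.023 0.025 0.027 0.029 0.031 0.033
 0.035 0.037 0.039]
[-55. -55. -53. -49. -48. -48. -48. -45. -46. -47. -48. -46. -37. -28.
 -24.]
```

```bash
python3 - <<'E'
from h import *
def st(tag,r=None):
    s=robot.get_state();d=s['position']-G(0,0,0);print(tag,r,round(s['clock'],2),'loc',np.round([d@U,d@V,d[2]],4),'F',np.round([s['force']@U,s['force']@V,s['force'][2]],2),round(s['finger_gap'],4))
st('a')
robot.move_linear(G(-.166,.0253,.0540),v=.05);st('b')
r=robot.move_linear(G(-.134,.0253,.0540),v=.03,threshold=3);st('c',r)
if not r:
    r=robot.move_linear(G(-.120,.0253,.0540),v=.02,threshold=2.5);st('d',r)
cv2.imwrite('pics/top5.png',robot.get_image('top'));crop('','pics/top5.png',335,100,465,220,6,'pics/c11.png')
E
```

```text
a None 13.64 loc [-0.1662  0.0235  0.0574] F [-0.03 -0.63 -0.12] 0.0098
b None 13.89 loc [-0.1661  0.025   0.0546] F [ 0.3   0.99 -0.55] 0.0102
c False 15.11 loc [-0.1341  0.0253  0.054 ] F [ 0.17  0.74 -1.3 ] 0.0102
d True 15.6 loc [-0.1256  0.0258  0.0534] F [-0.83 -0.46 -0.87] 0.0103
```

View pics/c11.png

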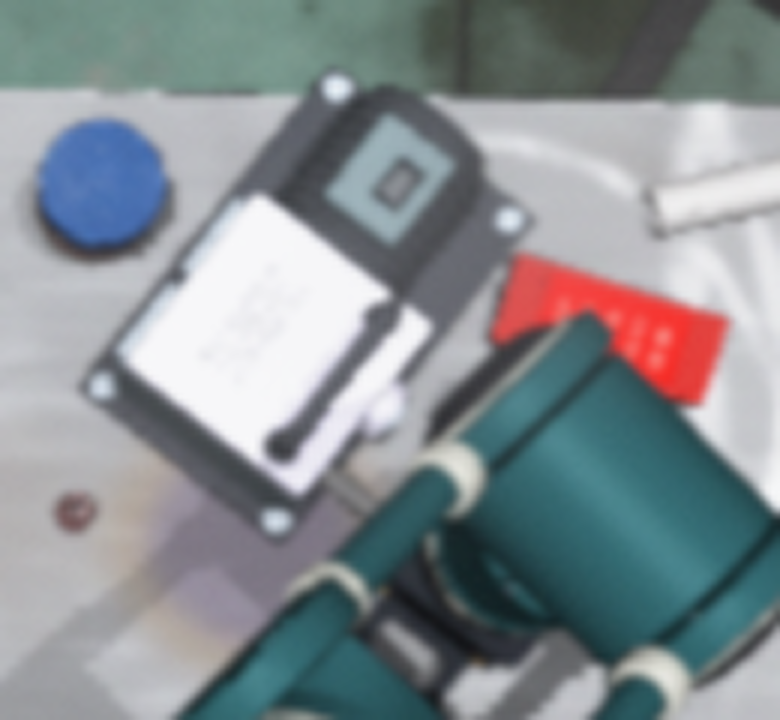

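```bash
cat >> h.py <<'E'
def st(tag,r=None):
    s=robot.get_state();d=s['position']-G(0,0,0);print(tag,r,round(s['clock'],2),'loc',np.round([d@U,d@V,d[2]],4),'F',np.round([s['force']@U,s['force']@V,s['force'][2]],2),round(s['finger_gap'],4))
E
python3 - <<'E'
from h import *
robot.wait(.2);st('a');robot.wait(.2);st('a')
robot.move_linear(G(-.1256,.0246,.0540),v=.02);robot.wait(.2);st('b')
robot.move_linear(G(-.1256,.0238,.0540),v=.02);robot.wait(.2);st('b2')
for x in(-.123,-.121):
    robot.move_linear(G(x,.0240,.0540),v=.02);robot.wait(.2);st(x)
E
```

```text
a None 15.85 loc [-0.1258  0.0267  0.0525] F [-1.04 -0.28 -0.72] 0.0103
a None 16.05 loc [-0.1258  0.0266  0.0525] F [-0.21 -0.04 -1.09] 0.0106
b None 16.51 loc [-0.1257  0.0246  0.054 ] F [-1.41  0.13 -1.02] 0.0101
b2 None 16.96 loc [-0.1257  0.0239  0.054 ] F [-2.63  0.59 -1.32] 0.0102
-0.123 None 17.44 loc [-0.1239  0.0239  0.0541] F [-5.15  0.46 -0.45] 0.0105
-0.121 None 17.89 loc [-0.1221  0.024   0.0541] F [-6.12  0.96 -0.47] 0.0102
```

```bash
python3 - <<'E'
from h import *
for x in(-.1185,-.1165):
    r=robot.move_linear(G(x,.0240,.0540),v=.02,threshold=12);robot.wait(.2);st(x,r)
for n in("scene","top"):cv2.imwrite(f"pics/{n}6.png",robot.get_image(n))
a=cv2.resize(cv2.imread('pics/top6.png')[90:230,330:470],None,fx=4,fy=4);b=cv2.resize(cv2.imread('pics/scene6.png')[150:290,330:390],None,fx=4,fy=4)
cv2.imwrite('pics/c12.png',np.hstack([a,b]))
E
```

```text
-0.1185 False 18.37 loc [-0.1197  0.0239  0.0541] F [-6.68  1.56 -0.72] 0.0105
-0.1165 False 18.82 loc [-0.1178  0.0239  0.0541] F [-6.27  0.98 -0.83] 0.0102
```

View pics/c12.png

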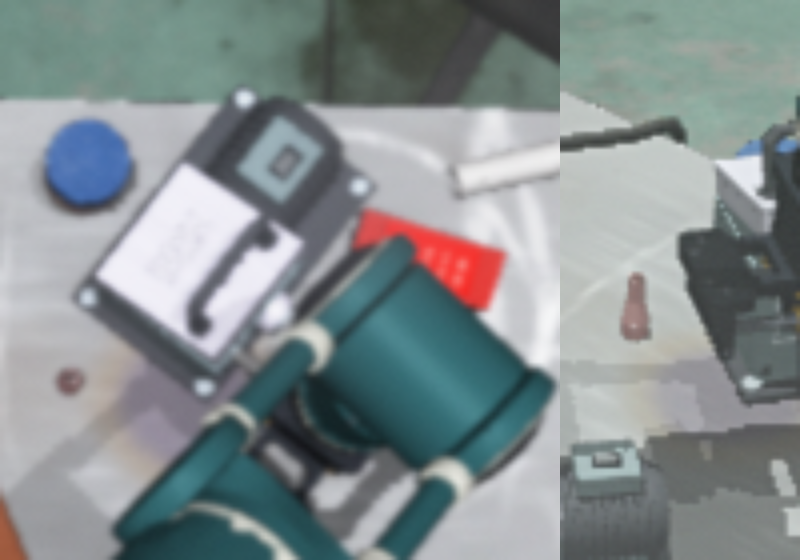

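```bash
python3 - <<'E'
from h import *
robot.move_linear(G(-.178,.0240,.0540),v=.1);st('out')
robot.move_linear(G(-.178,.0240,.012),v=.12)
r=robot.move_linear(G(-.178,.0240,.003),v=.02,threshold=6);robot.wait(.1);st('down',r)
robot.grip(.04,20);st('open')
robot.move_linear(G(-.178,.0240,.26),v=.25);st('up')
robot.move_pose(G(-.22,-.05,.30),[180,0,YAW])
for n in("scene","top"):cv2.imwrite(f"pics/{n}7.png",robot.get_image(n))
st('x')
E
```

```text
out None 19.68 loc [-0.178   0.0241  0.0539] F [ 0.38 -0.05 -0.17] 0.0105
down False 20.88 loc [-0.178  0.024  0.003] F [ 0.53 -0.01 -0.45] 0.0103
open None 21.48 loc [-0.178  0.024  0.003] F [ 0.08 -0.32 -0.09] 0.0399
up None 22.66 loc [-0.1778  0.0251  0.258 ] F [-0.55  1.07 -0.64] 0.0397
x None 23.23 loc [-0.2194 -0.0486  0.2974] F [-0.19  0.34 -1.08] 0.0403
```

View pics/scene7.png

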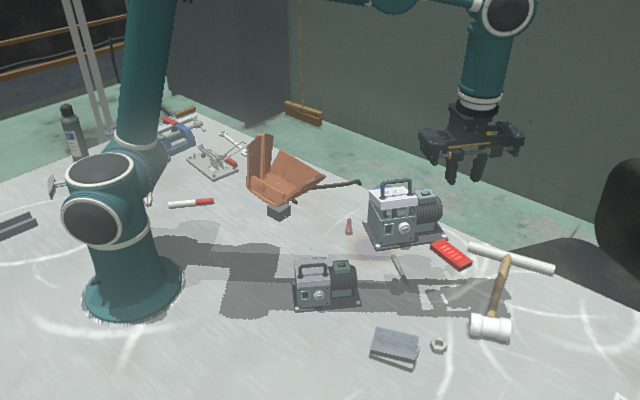

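View pics/top7.png

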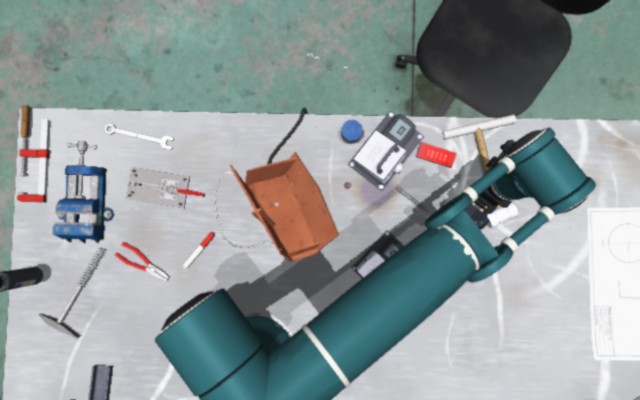

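```bash
python3 - <<'E'
from h import *
th=.3+np.arctan2(64,78);R=.1009
for n in('top','scene'):
    P=[G(.048-R*np.cos(th),y-.0015,.088+R*np.sin(th)) for y in(-.03,0,.03)]
    uvp=proj(n,np.array(P));I=cv2.imread(f'pics/{n}7.png');x0,y0=(335,95) if n=='top' else (350,160)
    C=cv2.resize(I[y0:y0+110,x0:x0+110],None,fx=3.6,fy=3.6,interpolation=cv2.INTER_CUBIC)
    for u in uvp:cv2.drawMarker(C,tuple(np.int32((u-[x0,y0]+.5)*3.6)),(0,255,0),0,10,1)
    globals()[n]=C
cv2.imwrite('pics/c13.png',np.hstack([top,scene]))
for x,z in[(-.05,.20),(-.05,.155),(.09,.155)]:
  for y in(90,-90): print(x,y,robot.inverse_kinematics(G(x,0,z),[180,0,YAW+0 if y==90 else YAW+180]))
E
```

```text
-0.05 90 [-3.76365154e+01  1.33680448e+01  9.82231899e+01 -2.54444375e-14
  6.84087653e+01 -9.69152167e-01]
-0.05 -90 None
-0.05 90 [-3.76365154e+01  1.54428024e+01  1.00622267e+02 -2.54444375e-14
  6.39349307e+01 -9.69152167e-01]
-0.05 -90 None
0.09 90 [-2.53852063e+01  1.72797541e+01  9.82649622e+01 -2.54444375e-14
  6.44552837e+01  1.12821570e+01]
0.09 -90 None
```

View pics/c13.png

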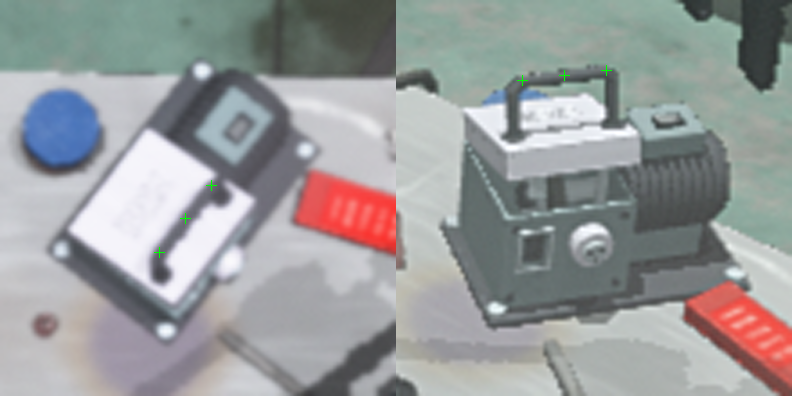

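```bash
python3 - <<'E'
from h import *
A0=np.arctan2(64,78);R=.1009
def tip(th,off=-.014,dz=-.010): return G(.048-R*np.cos(th+A0)+off,-.001,.088+R*np.sin(th+A0)+dz)
robot.grip(0,20)
robot.move_pose(G(-.055,-.001,.22),[180,0,YAW])
robot.move_linear(G(-.052,-.001,.157),v=.12);st('pre')
for th in(.2,.35,.5,.65,.8,.95,1.1,1.25,1.38):
    r=robot.move_linear(tip(th),v=.07,threshold=25);st(th,r)
    if r:break
for n in("scene","top"):cv2.imwrite(f"pics/{n}8.png",robot.get_image(n))
a=cv2.resize(cv2.imread('pics/top8.png')[90:230,330:470],None,fx=4,fy=4)[:480,:400];b=cv2.resize(cv2.imread('pics/scene8.png')[140:260,350:450],None,fx=4,fy=4)
cv2.imwrite('pics/c14.png',np.hstack([a,b]))
E
```

```text
pre None 25.38 loc [-0.0526 -0.0016  0.1575] F [ 0.52 -0.56  0.75] 0.0002
0.2 False 25.85 loc [-0.029  -0.0011  0.1565] F [-0.28  1.11 -0.52] 0.0006
0.35 False 26.22 loc [-0.0168 -0.0014  0.1656] F [-0.21  0.5   0.97] 0.0003
0.5 False 26.58 loc [-0.0032 -0.0011  0.1718] F [ 0.33 -0.12  0.02] 0.0004
0.65 False 26.95 loc [ 0.0114 -0.001   0.1761] F [-0.42 -0.58  0.38] 0.0009
0.8 False 27.32 loc [ 0.0265 -0.001   0.1785] F [ 0.48  0.44 -0.01] 0.0005
0.95 False 27.68 loc [ 0.0416 -0.001   0.1786] F [-0.3   0.18 -0.27] 0.0007
1.1 False 28.05 loc [ 0.0565 -0.0009  0.1763] F [ 0.3   0.24 -0.18] 0.0005
1.25 False 28.42 loc [ 0.0709 -0.0008  0.1718] F [ 0.12 -0.07  0.9 ] 0.0006
1.38 False 28.75 loc [ 0.0827 -0.0007  0.1662] F [1.3  1.07 0.3 ] 0.0008
```

View pics/c14.png

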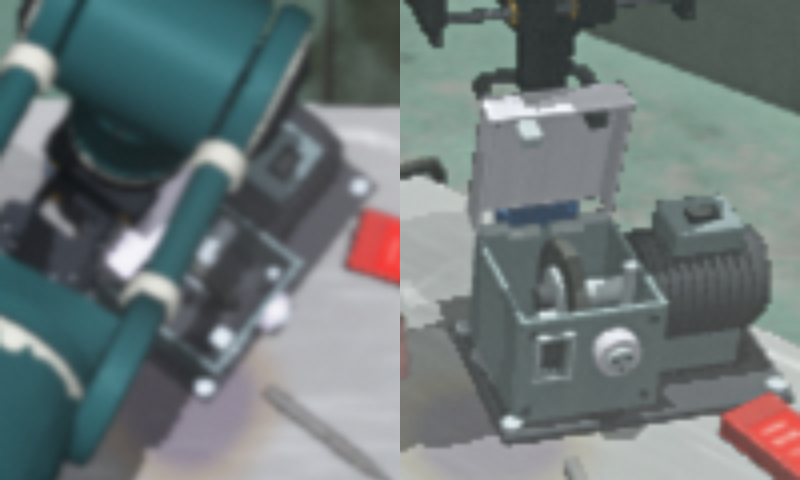

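```bash
python3 - <<'E'
from h import *
s=robot.get_state()
for x,z in((.088,.163),(.092,.160),(.096,.158),(.100,.157),(.104,.156),(.108,.155)):
    r=robot.move_linear(G(x,-.001,z),v=.03,threshold=9);robot.wait(.15);st(x,r)
    if r or abs(robot.get_state()['force']@U)>9:break
for n in("scene","top"):cv2.imwrite(f"pics/{n}9.png",robot.get_image(n))
a=cv2.resize(cv2.imread('pics/top9.png')[90:230,330:470],None,fx=4,fy=4)[:480,:400];b=cv2.resize(cv2.imread('pics/scene9.png')[140:260,350:450],None,fx=4,fy=4)
cv2.imwrite('pics/c15.png',np.hstack([a,b]))
E
```

```text
0.088 True 29.29 loc [ 0.0864 -0.0009  0.1626] F [-1.18  0.17  0.73] 0.0003
```

View pics/c15.png

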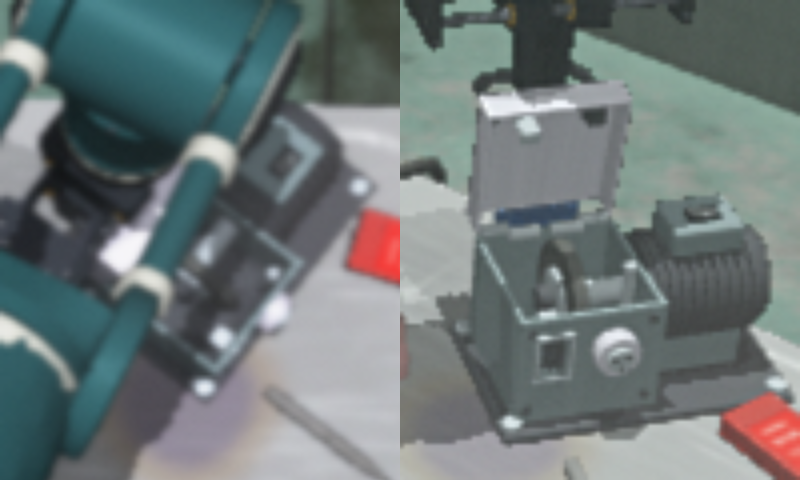

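```bash
python3 - <<'E'
from h import *
for x,z in((.088,.162),(.090,.161),(.092,.160),(.094,.159),(.096,.158)):
    r=robot.move_linear(G(x,-.001,z),v=.03,threshold=20);robot.wait(.2);st(x,r)
    if r or abs(robot.get_state()['force']@U)>11:break
E
```

```text
0.088 False 29.84 loc [ 0.0866 -0.0008  0.1622] F [-5.12  0.8   3.94] 0.0006
0.09 False 30.29 loc [ 0.0869 -0.0009  0.162 ] F [-11.03   2.76   6.59] 0.0007
```

```bash
python3 - <<'E'
from h import *
robot.move_linear(G(.083,-.001,.163),v=.03);st('b')
robot.move_linear(G(.083,-.001,.30),v=.15);st('up')
robot.move_joints([-75,5,92,0,80,-2]);robot.wait(.3);st('away')
for n in("scene","top"):cv2.imwrite(f"pics/{n}10.png",robot.get_image(n))
A0=np.arctan2(64,78);R=.1009
L=[]
for n,x0,y0 in(('top',330,90),('scene',350,120)):
    C=cv2.resize(cv2.imread(f'pics/{n}10.png')[y0:y0+140,x0:x0+130],None,fx=3,fy=3,interpolation=cv2.INTER_CUBIC)
    for th,col in((1.45,(0,255,0)),(1.3,(0,0,255))):
        for u in proj(n,np.array([G(.048-R*np.cos(th+A0),y-.0015,.088+R*np.sin(th+A0)) for y in(-.03,.03)])):cv2.drawMarker(C,tuple(np.int32((u-[x0,y0]+.5)*3)),col,0,10,1)
    L.append(C)
cv2.imwrite('pics/c16.png',np.hstack(L))
E
```

```text
b None 30.68 loc [ 0.0834 -0.0008  0.1626] F [-0.34 -0.   -0.15] 0.0007
up None 31.75 loc [ 0.0829 -0.0003  0.2985] F [ 0.12 -0.46  0.41] 0.0003
away None 33.98 loc [-0.4311  0.1392  0.3515] F [-0.25 -0.52  0.42] 0.0006
```

View pics/c16.png

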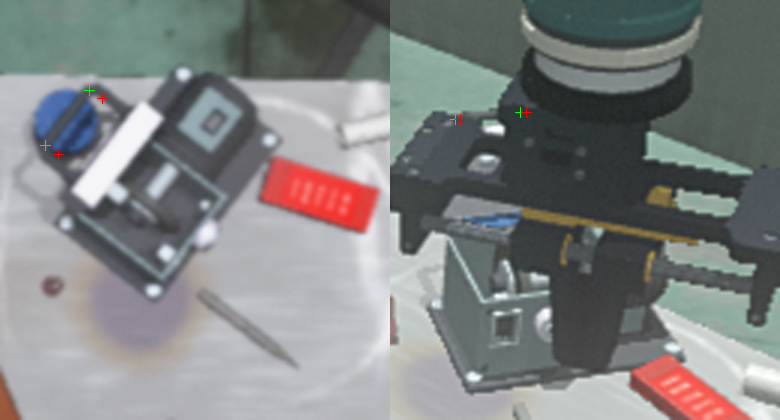

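View pics/top10.png

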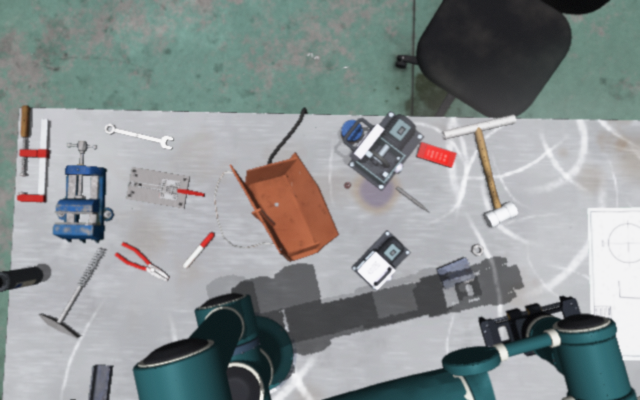

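```bash
python3 - <<'E'
from h import *
A0=np.arctan2(64,78);R=.1009
x0,y0=335,105
C=cv2.resize(cv2.imread('pics/top10.png')[y0:y0+50,x0:x0+60],None,fx=12,fy=12,interpolation=cv2.INTER_CUBIC)
for th,col in((1.45,(0,255,0)),(1.3,(0,0,255)),(1.15,(255,0,255))):
    for u in proj('top',np.array([G(.048-R*np.cos(th+A0),y-.0018,.088+R*np.sin(th+A0)) for y in(-.03,.03)])):cv2.drawMarker(C,tuple(np.int32((u-[x0,y0]+.5)*12)),col,0,14,1)
cv2.imwrite('pics/c17.png',C)
E
```

```text
(no output)
```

View pics/c17.png

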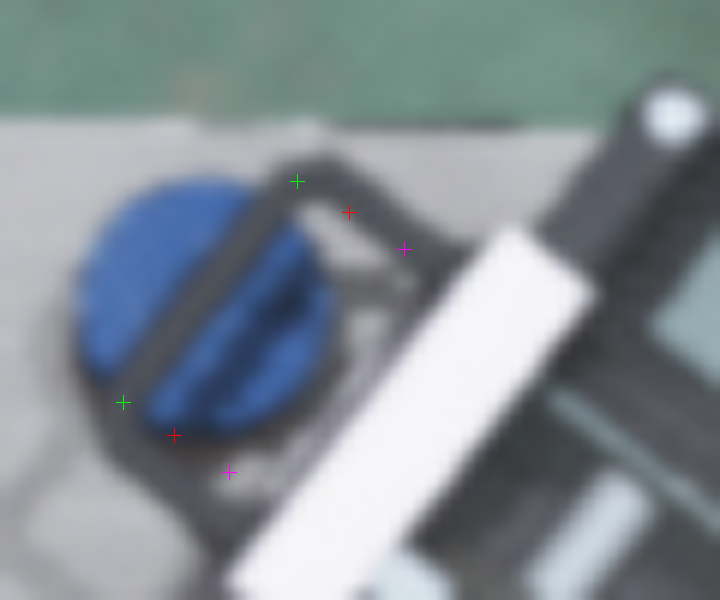

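```bash
python3 - <<'E'
from h import *
print(robot.get_state()['clock']);robot.close_job()
E
```

```text
34.0833
the job is handed in; nothing more can be done
```

The job is done and handed in at 34.1 s, in the order asked. I pushed the punch's blunt end through the slot and pressed the catch at about 6–7 N. The hood sprang ajar, I laid the punch back on the table in front of the grinder, and I pushed the hood up by its handle until it met the stop, about 11 N with no further travel.

**Last checks (top view):**
- **Hood:** the handle lies on the position for about 1.45 rad, to within about 1–2 mm.
- **Punch:** it lies flat on the table, clear of the grinder.
- **Other things:** by eye, the ceramic cup and the red box are where they started. The jar's measured position is unchanged.
- **Robot:** it is clear of everything.

**Disagreements:**
- **Grinder position:** the sideways position from its base plate differed by about 2 mm from the one read off the hood and guide. I went by the hood and guide for the slot and stayed within its slack.
- **Hood when sprung:** it looked slightly less than 0.3 rad ajar.
- **Scene camera:** the gripper partly hid the hood in the final picture, so the hood angle rests on the top view and the contact with the stop.

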